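Third hand at the gel-casting stand

ROBOT

A 6-joint arm with a two-finger parallel gripper is mounted at the origin on a cart in front of the work surface, level with it; the furniture and walls round the work are solid. World frame = base frame: x ahead of the robot, y to its left, z up, the work surface at z = 0. Lengths are in m, angles in rad, forces in N, time in s.
With the tool pointing down it reaches from about 0.35 to 0.975 m from the base axis. Payload 4.9 kg.
Tool frame: the origin (TCP) lies at the very end of the fingers, on their centre line; the grasp point (between the pads) lies 19 mm behind it; z points along the fingers, y is the line along which they close (so a half turn about z gives the same grasp; the last joint's range is limited). The gripper opens to 85 mm and grips with 20 to 120 N. Pads are 22 mm wide; open, the fingers measure 114 mm over their backs; the gripper's body (76 mm by 85 mm) begins 54 mm behind the grasp point. The pads swing forward as they close: fully open they stand 13 mm farther back than shut.
Start: joints at [0.996, 0.053, 1.613, -0, 1.476, -0.119], TCP at [0.275, 0.561, 0.231] pointing down, gripper open.
Joint ranges: [-3.01, 3.01], [-1.01, 2.22], [0.06, 2.58], [-1.02, 4.17], [0.09, 2.62], [-3.14, 3.14]. Speed limits (rad/s): [2.57, 2.57, 3.14, 3.14, 3.14, 3.14].

INTERFACE

Orientations are given as a unit quaternion [w, x, y, z].
In Python, from plant import manip, vision, order gives the robot as it stands.
- The arm moves only by the tool play_rows, never from a script. Its argument "steps" is a list that holds one entry, the list of rows, each a list of 6 numbers: the shift along the tool's x, y, z in mm, then the turn, a rotation vector about the tool's x, y, z in degrees. A call has 1 to 12 rows; each row is the pose to reach, as a shift and turn from the pose commanded when the call began, along the tool's axes at that moment; what a row does not reach only later rows make up. A row lasts 1/12 s, in which the tool goes at most 41.7 mm and 7.16 degrees, less where a joint would pass 70% of its speed; a pose out of reach is approached as far as the arm can. A call with a gripper value outside its range is refused whole. "claw" is the gripper's target within -1 to 1 (fully open at 1, half-way at 0, shut at -1), set as the call begins (left out, the last holds). The fingers move at their own pace and stop on an object; the grip force is fixed at half the most. Time passes only in rows, so rows that repeat a pose let the fingers close. It gives the time, the measured TCP pose, the force, the opening and the grip force at its end, in the units of the state.
- manip.state(): the state, without advancing time (a new reading comes with each control period).
- vision.grab_frame(name): name is "scene" or "top"; returns (picture, depth): 480x640x3 uint8, blue, green, red; 480x640 float32, m along the optical axis (not along the pixel's ray), 0 where there is no reading.
- vision.camera_info(name): a dict with "K" (3x3 intrinsics, pixels), "k1" (the pictures are not rectified: a ray, as slopes to the right and down, at radius r is drawn at 1 + k1 r^2 times it, then the intrinsics apply), "eye" and "orientation" of the camera in the world. Camera axes: x right, y down, z forward; pixel columns grow to the right and rows downward; lengths in m; the calibration is good to about 2 mm. A picture is of the moment at which its call begins. camera_info takes no time and is no camera call.
- order.job_done(): hands the job in; it is judged then, once.
The state is a dict: "time": time; "joint_pos": joint angles; "joint_vel": joint speeds; "joint_efforts": joint torques, N m; "tool_pos": TCP position; "tool_rot": TCP orientation; "contact_force": force on the tool from outside, world axes, zero at the start; "ft_torque": the same for the moment, N m; "gripper_width": opening from 0.0 (shut) to 1.0 (fully open); "grasp_force": force on a finger pad.
Only numpy, scipy, OpenCV 4.12 (cv2) and the standard library are available. Lean on these libraries where they do the work, as an engineer would, in place of code of your own. Each camera call takes 0.05 s, during which the arm holds its last target. There are 200 camera calls.

TASK

Pick up the green casting frame with its glass plates, turn it so that its two black cam knobs look the same way as the stand's two thumbscrews, and lower it upright between the guides of the casting stand onto the black sprung gasket. Then be the third hand for a colleague who will tighten the thumbscrews: press the frame straight down with a steady 12 newtons or so, which sinks the gasket about 5 mm, some half of its travel, keep that for three seconds and finish still holding the frame and pressing. Never bear down so hard that the glass could crack (30 newtons), and leave the dropper bottle, sample pot and marker where they are.

Things in the scene. Friction and masses are not known exactly. Their poses are not given: they have to be found in the camera images.
- frame: Casting frame, loose, 0.3 kg, upright: two green uprights (70 mm apart) joined by green bars behind, two glass plates between them. 106 mm wide (y), 22 mm thick (x), 84 mm high, taller plate 96 mm. Origin at the centre of its underside, z up. The front, -x, has two black cam knobs that stand out 8 mm. The undersides of glass and uprights are level.
- frame_center (a point): Centre of the frame, 47 mm above its underside, axes as the frame's. Grip it from above across its thickness, midway between the uprights: the front glass (x = -7 mm, up to 41 mm above this point) and the back of the upper green bar (x = +11 mm, 15 to 39 mm above this point). The grip is 18 mm wide; its centre is 2 mm behind (+x) this point and about 27 mm above it.
- frame_front (a point): Point midway between the two black cam knobs, 18 mm in front (-x) of frame_center; tells front from back.
- stand: Casting stand, fixed: grey base 176 x 96 x 14 mm, white guides. Origin at bench level under the pocket's centre, z up. Front (-x): two black thumbscrews. The pocket, open above, takes the frame with 3 mm play front and back, 4 mm at the ends: back wall at x = 14 mm (74 mm high), ends at y = +-57 mm (64 mm), front posts at x = -14 mm (49 mm), each with a 5 mm lead-in. The frame goes in centred, x axes alike.
- seat (a point): Centre of the pocket at the height of the free gasket's top, 26 mm above the bench: the frame's underside meets the gasket here.
- gasket (a joint): How far the gasket is pushed down, m: 0 free, 0.011 at its stop. Black rubber strip, 60 x 14 mm, on a sprung rail at the foot of the pocket; only the glass bears on it. It starts to sink at about 4 N and takes 1.5 N more per mm: 0.005 is about 11.5 N, the frame's own weight (about 3 N) included. It rises again when let go.
- dropper_bottle: Bystander: brown glass dropper bottle with black rubber teat, 38 mm across, 124 mm high. Origin at the centre of its underside.
- sample_pot: Bystander: pale plastic pot with white lid, 46 mm across, 66 mm high. Origin at the centre of its underside.
- marker: Bystander: white marker pen with red cap, 135 mm long, 17 mm thick, lying. Origin under its middle.

How it is judged:
On the way, in this order (a step that is already met when the one before it is completed fails the run):
1. the frame is lifted well clear of the bench (height (world z) of frame_center above 0.095 m), for 0.1 s.
2. the frame sits in the stand's pocket, knobs to the thumbscrew side, pressed steadily on the gasket (x of frame_center in the frame of stand between -0.005 and 0.005 m and y of frame_center in the frame of stand between -0.006 and 0.006 m and x of frame_front in the frame of stand below -0.01 m and angle between the x axis of frame_center and the x axis of stand, either way round below 0.08 rad and angle between frame_center's own z axis and vertical below 0.06 rad and value of joint gasket between 0.0018 and 0.01 m and contact force between frame and gasket between 6 and 20 N and contact force between the fingers and frame above 2 N), for 2.5 s.
At the end, for the whole second after the job is handed in: The frame stands in the pocket within 6 mm of its centre, upright within 0.06 and square within 0.08 rad, knobs on the thumbscrew side, at rest; the fingers bear on it, the push on the gasket is 6 to 20 N and the gasket is sunk 1.8 to 10 mm, and has been for 2.5 s (all of step 2 and linear speed of frame below 0.01 m/s); the arm keeps its last pose, push and grip.
It fails at once if the glass is pressed on the gasket with more than 30 N (contact force between frame and gasket above 30 N).
It fails at once if the dropper bottle is moved from its place (distance of dropper_bottle from where it was at the start of the episode above 0.02 m).
It fails at once if the sample pot is moved from its place (distance of sample_pot from where it was at the start of the episode above 0.02 m).
It fails at once if the marker is moved from its place (distance of marker from where it was at the start of the episode above 0.02 m).
It also fails if it takes over 48 s, if anything falls off the work surface, if the arm or the gripper's body presses on something with over 40 N, if the wrist force passes 120 N, or if a joint passes its speed limit or range.

## Working session

There is one attempt and no reset: what is moved stays moved. The work goes in short steps, Python scripts to look and compute and a tool call to move; the robot and the scene stay as the last step left them, time stands still between calls to the robot, and variables do not carry over. Pictures are saved under pics/ and viewed, at most 10 in all, crops included, and the job is handed in when it is done.

Besides the shell and the picture viewer there is one more tool, called after "Request:" by a JSON object that holds its "name" and its "arguments", one argument or row to a line. play_rows: Moves the arm, as the interface text tells. Its arguments: {"type":"object","properties":{"steps":{"type":"array"},"claw":{"type":"number"}},"required":["steps"]}

```bash
ls; mkdir -p pics; cat > h.py <<'E'
import numpy as np, cv2
from scipy.spatial.transform import Rotation as R
from plant import manip, vision, order
def rot(q): return R.from_quat([q[1],q[2],q[3],q[0]]).as_matrix()
def cam(n):
    c=vision.camera_info(n); o=np.array(c["orientation"],float)
    return np.array(c["K"]),c["k1"],np.array(c["eye"]),(rot(o) if o.size==4 else o.reshape(3,3))
def rays(n,uv):
    K,k1,e,M=cam(n); uv=np.atleast_2d(uv).astype(float)
    p=cv2.undistortPoints(uv.reshape(-1,1,2),K,np.array([k1,0,0,0.])).reshape(-1,2)
    return e,np.c_[p,np.ones(len(p))]@M.T
def onz(n,uv,z):
    e,d=rays(n,uv); return e+d*((z-e[2])/d[:,2])[:,None]
def cloud(n,dep):
    v,u=np.mgrid[:480,:640]; e,d=rays(n,np.c_[u.ravel(),v.ravel()])
    return (e+d*dep.ravel()[:,None]).reshape(480,640,3)
E
python3 - <<'E'
from h import *
for n in("scene","top"):
    p,d=vision.grab_frame(n); cv2.imwrite(f"pics/{n}0.png",p); np.save(f"{n}0.npy",d); print(n,vision.camera_info(n),(d>0).mean())
print(manip.state())
E
```

```text
pics
scene {'K': array([[459.80625567,   0.        , 325.07546113],
       [  0.        , 459.80625567, 245.25439608],
       [  0.        ,   0.        ,   1.        ]]), 'k1': 0.006240772425515248, 'eye': array([-0.00720824, -0.16564875,  0.64497289]), 'orientation': array([-0.35335564,  0.80888697, -0.43373615,  0.18087183])} 0.9960546875
top {'K': array([[458.46658293,   0.        , 318.79302135],
       [  0.        , 458.46658293, 226.97264752],
       [  0.        ,   0.        ,   1.        ]]), 'k1': 0.03192268233906785, 'eye': array([0.39192619, 0.19300347, 0.90524241]), 'orientation': array([-0.04516534,  0.70571082, -0.70563691,  0.04482051])} 0.9960286458333333
{'time': 0.1, 'joint_pos': array([ 9.96019243e-01,  5.32792816e-02,  1.61415466e+00,  1.88548295e-06,
        1.47600747e+00, -1.19012792e-01]), 'joint_vel': array([-0.00022069, -0.0019288 , -0.00187805, -0.00029535,  0.00094415,
       -0.00045619]), 'joint_efforts': array([ 8.96937718e-05, -3.94905174e+01, -3.71363783e+01, -1.62362512e-04,
        3.84782528e-03,  7.65250775e-06]), 'tool_pos': array([0.27479023, 0.56072282, 0.23019434]), 'tool_rot': array([-3.15151689e-04,  2.25914922e-01,  9.74146598e-01, -8.68995697e-04]), 'contact_force': array([-0.26346918, -0.1366955 , -0.72131641]), 'ft_torque': array([-0.01496155, -0.05935865,  0.02127099]), 'grasp_force': 0.0, 'gripper_width': 1.0003021396851366}
```

View pics/scene0.png

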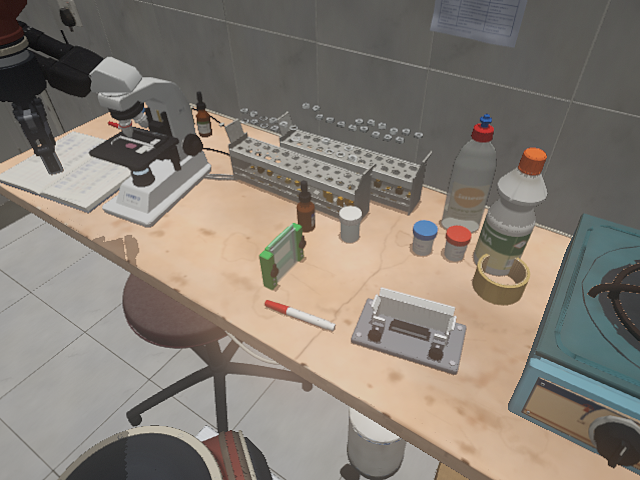

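View pics/top0.png

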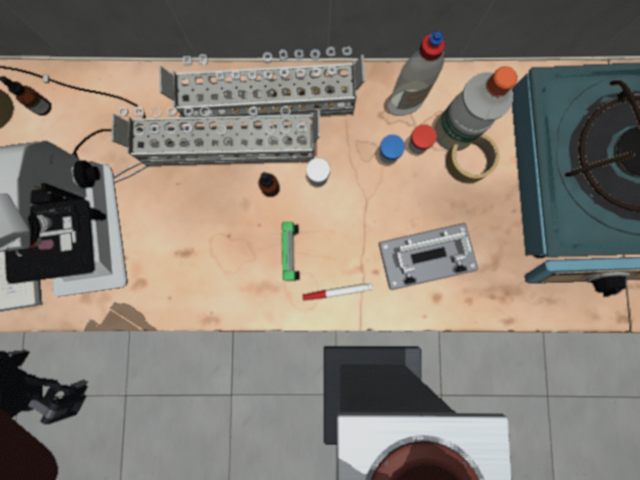

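The scene view shows the green frame at (283,255), the marker at (300,315), the stand at (408,330) with its thumbscrews at (376,335) and (436,350), the bottle at (306,208) and the pot at (349,224). In the top view the frame is at (290,250) with its knobs on the right (world -y), and the stand is at (428,256) with its thumbscrews toward the robot. The frame needs roughly a -90° turn.

```bash
python3 - <<'E'
from h import *
for n,fb,sb in(("top",(270,210,312,295),(375,218,482,292)),("scene",(250,215,312,295),(345,280,472,375))):
    p=cv2.imread(f"pics/{n}0.png"); d=np.load(f"{n}0.npy"); C=cloud(n,d); h=cv2.cvtColor(p,cv2.COLOR_BGR2HSV)
    print("==",n)
    def sel(m,b):
        k=np.zeros_like(m); k[b[1]:b[3],b[0]:b[2]]=1; return m&k
    g=sel((h[...,0]>45)&(h[...,0]<80)&(h[...,1]>110),fb)
    P=C[g]; print("green n",len(P),"z pct",np.percentile(P[:,2],[1,25,50,75,95,99]))
    T=P[P[:,2]>0.074]; 
    if len(T)>5:
        r=cv2.minAreaRect((T[:,:2]*1000).astype(np.float32)); print("green top rect mm",r, cv2.boxPoints(r).round(1).tolist())
    # box cloud of frame region
    v=C[fb[1]:fb[3],fb[0]:fb[2]].reshape(-1,3); c=h[fb[1]:fb[3],fb[0]:fb[2]].reshape(-1,3)
    k=v[(c[:,2]<60)&(v[:,2]>0.02)]; print("black",len(k)); 
    if len(k)>6:
        _,lab,cen=cv2.kmeans(k.astype(np.float32),2,None,(3,30,1e-5),5,0); print(cen.round(4),np.bincount(lab.ravel()))
    v=C[sb[1]:sb[3],sb[0]:sb[2]].reshape(-1,3); c=h[sb[1]:sb[3],sb[0]:sb[2]].reshape(-1,3)
    B=v[(v[:,2]>0.009)&(v[:,2]<0.1)]; r=cv2.minAreaRect((B[:,:2]*1000).astype(np.float32)); print("stand rect",r, np.histogram(B[:,2],np.arange(0,.1,.006)))
    W=v[(v[:,2]>0.04)&(v[:,2]<0.1)]; r=cv2.minAreaRect((W[:,:2]*1000).astype(np.float32)); print("guides rect",r)
    k=v[(c[:,2]<60)&(v[:,2]>0.03)]; print("black hi",len(k),k.mean(0) if len(k) else 0)
    if len(k)>6:
        _,lab,cen=cv2.kmeans(k.astype(np.float32),2,None,(3,30,1e-5),5,0); print(cen.round(4),np.bincount(lab.ravel()))
    cv2.imwrite(f"pics/{n}crop.png",np.hstack([cv2.resize(p[b[1]:b[3],b[0]:b[2]],None,fx=500/(b[3]-b[1])*.7,fy=350/(b[3]-b[1]),interpolation=2) for b in(fb,sb)]))
t,s=[cv2.imread(f"pics/{n}crop.png") for n in("top","scene")]
w=max(t.shape[1],s.shape[1]); o=np.vstack([cv2.copyMakeBorder(i,0,0,0,w-i.shape[1],0) for i in(t,s)]); f=min(800/w,600/o.shape[0]); cv2.imwrite("pics/crops.png",cv2.resize(o,None,fx=f,fy=f))
E
```

```text
== top
green n 347 z pct [0.05132643 0.08430109 0.08569131 0.08703136 0.08877183 0.09086393]
green top rect mm ((440.3773193359375, 242.5234375), (128.56460571289062, 51.67313003540039), 23.728694915771484) [[371.1000061035156, 240.3000030517578], [391.8999938964844, 193.0], [509.6000061035156, 244.6999969482422], [488.79998779296875, 292.0]]
black 48
[[0.411  0.234  0.0584]
 [0.4967 0.2368 0.0561]] [23 25]
stand rect ((449.9666748046875, -18.352035522460938), (97.7649154663086, 177.39834594726562), 12.690095901489258) (array([   0,  169, 2938,  131,  273,  139,  157,   99,   71,   67,  154,
        164,  200,    2,    0,    0]), array([0.   , 0.006, 0.012, 0.018, 0.024, 0.03 , 0.036, 0.042, 0.048,
       0.054, 0.06 , 0.066, 0.072, 0.078, 0.084, 0.09 , 0.096]))
guides rect ((448.46295166015625, -18.723587036132812), (80.35218048095703, 133.5670166015625), 11.962862014770508)
black hi 93 [ 0.41622815 -0.02432362  0.03636679]
[[ 0.4079  0.0207  0.0367]
 [ 0.4251 -0.0724  0.036 ]] [48 45]
== scene
green n 92 z pct [0.0738852  0.08212766 0.08269751 0.08343667 0.08473206 0.64497289]
green top rect mm ((228.66488647460938, 70.710693359375), (663.788818359375, 73.4307861328125), 38.74639892578125) [[-53.20000076293945, -108.4000015258789], [-7.199999809265137, -165.60000610351562], [510.5, 249.8000030517578], [464.5, 307.1000061035156]]
black 0
stand rect ((447.9396667480469, -17.643692016601562), (97.53704833984375, 175.40029907226562), 12.785118103027344) (array([   0,  765, 2329,  352,  487,  433,  281,  233,  227,  277,  334,
        339,   60,    0,    0,    0]), array([0.   , 0.006, 0.012, 0.018, 0.024, 0.03 , 0.036, 0.042, 0.048,
       0.054, 0.06 , 0.066, 0.072, 0.078, 0.084, 0.09 , 0.096]))
guides rect ((453.07147216796875, -16.426368713378906), (47.82304000854492, 132.34793090820312), 13.042557716369629)
black hi 0 0
```

View pics/crops.png

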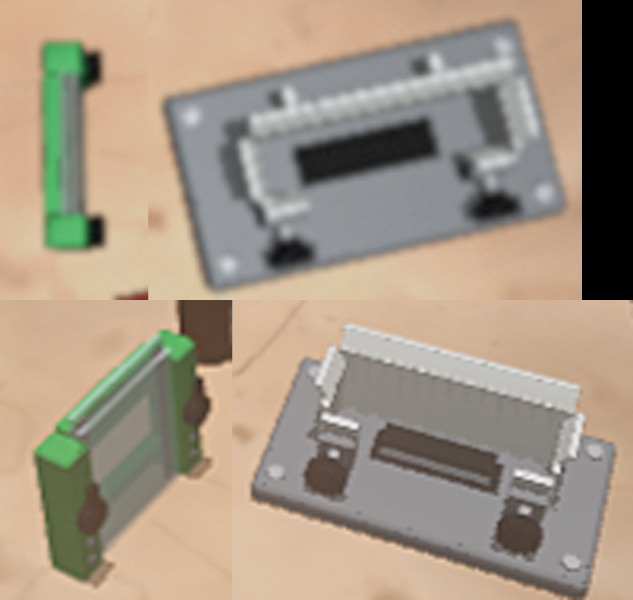

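The crops show the frame's knobs on its right (-y world) side, near (93,65) and (95,232) in the crop. They also show the stand's black gasket at (366,150), with guides all round it and thumbscrews on the robot side. Next I'll triangulate the uprights, the gasket and the guides.

```bash
cat >> h.py <<'E'
def tri(a,b):
    A=np.zeros((3,3));B=np.zeros(3);L=[]
    for n,uv in(a,b):
        e,d=rays(n,uv);d=d[0]/np.linalg.norm(d[0]);Q=np.eye(3)-np.outer(d,d);A+=Q;B+=Q@e;L.append((e,Q))
    X=np.linalg.solve(A,B); return X,[np.linalg.norm(Q@(X-e)) for e,Q in L]
E
python3 - <<'E'
from h import *
G={};GT={}
for n,fb,sb in(("top",(270,210,312,295),(400,240,465,275)),("scene",(250,215,312,295),(380,312,440,350))):
    p=cv2.imread(f"pics/{n}0.png"); d=np.load(f"{n}0.npy"); h=cv2.cvtColor(p,cv2.COLOR_BGR2HSV)
    C=cloud(n,d)
    g=(h[...,0]>45)&(h[...,0]<80)&(h[...,1]>90)&(h[...,2]>(150 if n=="scene" else 60))
    k=np.zeros_like(g);k[fb[1]:fb[3],fb[0]:fb[2]]=1;g&=k&(d>0)
    P=C[g]; T=P[(P[:,2]>.079)&(P[:,2]<.092)]
    uv=np.argwhere(g)[:,::-1][(P[:,2]>.079)&(P[:,2]<.092)]
    Q=onz(n,uv,.084)[:,:2]*1000; r=cv2.minAreaRect(Q.astype(np.float32)); print(n,"green tops on z=84",len(Q),r)
    # axis & thickness of top points
    # gasket
    v=h[...,2]; s=np.zeros(v.shape,np.uint8); s[sb[1]:sb[3],sb[0]:sb[2]]=(v[sb[1]:sb[3],sb[0]:sb[2]]<75)
    N,lab,st,ce=cv2.connectedComponentsWithStats(s); i=1+np.argmax(st[1:,4]); print("gasket",st[i],ce[i]); G[n]=ce[i]
    uv=np.argwhere(lab==i)[:,::-1]; Q=onz(n,uv,.026)[:,:2]*1000; print(" rect z26",cv2.minAreaRect(Q.astype(np.float32)),"z depth",np.median(C[lab==i][:,2]))
    # wall rim
    D=C.reshape(-1,3); m=(abs(D[:,0]-.45)<.08)&(abs(D[:,1]+.018)<.1)&(D[:,2]>.068)&(D[:,2]<.09); W=D[m]; a=np.radians(12.7)
    l=np.c_[W[:,0]*np.cos(a)+W[:,1]*np.sin(a),-W[:,0]*np.sin(a)+W[:,1]*np.cos(a)]; print(" backwall local pct x",np.percentile(l[:,0],[2,10,50,90,98]).round(4),"y",np.percentile(l[:,1],[1,99]).round(4),"slope",np.polyfit(l[:,1],l[:,0],1)[0])
print(tri(("top",G["top"]),("scene",G["scene"])))
E
```

```text
top green tops on z=84 366 ((454.9124450683594, 248.9171142578125), (102.82353210449219, 20.443565368652344), 1.608817219734192)
gasket [411 248  35  15 304] [428.16118421 254.98026316]
 rect z26 ((450.4844970703125, -15.869182586669922), (17.192384719848633, 64.70891571044922), 12.815814971923828) z depth 0.026117540402821826
 backwall local pct x [0.4541 0.4555 0.4589 0.4622 0.4629] y [-0.1766 -0.057 ] slope 0.004431305762461687
scene green tops on z=84 111 ((451.41790771484375, 250.05276489257812), (103.34046173095703, 20.32976531982422), 1.0310649871826172)
gasket [435 348   2   1   2] [435.5 348. ]
 rect z26 ((432.88690185546875, -69.51649475097656), (1.574103832244873, 0.0), 123.4466781616211) z depth 0.03507395816323261
 backwall local pct x [0.4542 0.4554 0.4575 0.4599 0.4612] y [-0.1749 -0.0573] slope -0.003559710013952809
(array([ 0.46375305, -0.04602434, -0.03420151]), [np.float64(0.017794294151678654), np.float64(0.017794294151678592)])
```

```bash
cat >> h.py <<'E'
def rel(pos,yaw):
    "shift mm / turn deg in tool axes to reach pos, tool down, tool y at world yaw deg"
    s=manip.state(); M=rot(s["tool_rot"]); a=np.radians(yaw); y=np.array([np.cos(a),np.sin(a),0]); z=np.array([0,0,-1.]); T=np.c_[np.cross(y,z),y,z]
    print("t",round(s["time"],2),"pos",s["tool_pos"].round(4),"F",s["contact_force"].round(2),"w",round(s["gripper_width"],3),"g",round(s["grasp_force"],1))
    print("shift",((np.array(pos)-s["tool_pos"])@M*1000).round(1),"turn",np.degrees(R.from_matrix(M.T@T).as_rotvec()).round(2))
E
python3 -c "
from h import *
rel([.453,.2515,.16],91.3)"
```

```text
t 0.1 pos [0.2748 0.5607 0.2302] F [-0.26 -0.14 -0.72] w 1.0 g 0.0
shift [-296.1 -199.1   70.5] turn [ -0.1   -0.04 -27.41]
```

Request:
{"name": "play_rows", "arguments": {
  "steps": [
    [[-15,-10,0,0,0,-2],[-45,-30,2,0,0,-5],[-75,-50,5,0,0,-8],[-105,-70,10,0,0,-11],[-135,-91,15,0,0,-14],[-165,-111,20,0,0,-17],[-195,-131,28,0,0,-20],[-225,-151,36,0,0,-23],[-255,-171,44,0,0,-25],[-280,-188,52,0,0,-27.4],[-292,-196,60,0,0,-27.4],[-296,-199,68,0,0,-27.4]]
  ],
  "claw": 1
}}

```text
time: 1.1
tool_pos: [0.4541, 0.2501, 0.1625]
tool_rot: [-0.0, -0.01, 1.0, -0.0]
contact_force: [-0.8, 0.0, -1.4]
gripper_width: 1.002
grasp_force: 0.0
```

Request:
{"name": "play_rows", "arguments": {
  "steps": [
    [[0,0,0,0,0,0],[0,0,0,0,0,0],[0,0,0,0,0,0]]
  ]
}}

```text
time: 1.35
tool_pos: [0.4529, 0.2532, 0.1635]
tool_rot: [0.0, -0.012, 1.0, 0.0]
contact_force: [-0.2, 0.4, -0.2]
gripper_width: 1.0
grasp_force: 0.0
```

```bash
python3 - <<'E'
from h import *
rel([.453,.2515,.057],91.3)
p,d=vision.grab_frame("scene"); q,_=vision.grab_frame("top")
cv2.imwrite("pics/a.png",np.hstack([cv2.resize(p[120:320,190:390],(400,400)),cv2.resize(q[160:320,210:370],(400,400))]))
E
```

```text
t 1.35 pos [0.4529 0.2532 0.1635] F [-0.24  0.4  -0.18] w 1.0 g 0.0
shift [-1.000e-01 -1.700e+00  1.065e+02] turn [0.02 0.   0.06]
```

View pics/a.png

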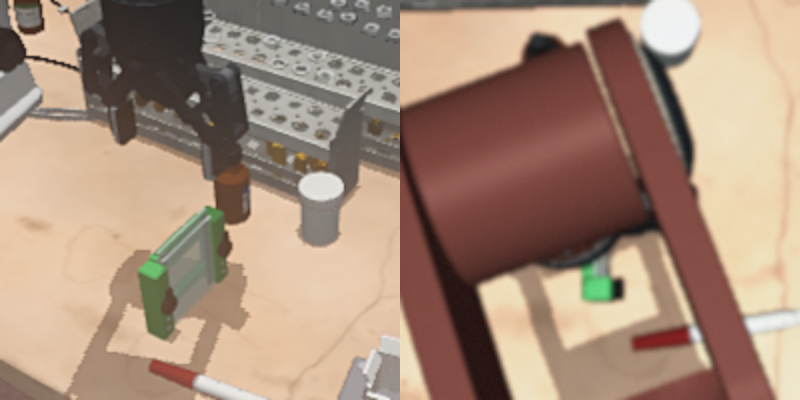

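The left half shows the gripper above the frame, with its fingers on either side along the frame's thickness. The right half shows the frame's near upright at (600,283), below the arm. I'll descend and grip.

Request:
{"name": "play_rows", "arguments": {
  "steps": [
    [[0,-1,8,0,0,0],[0,-1.5,20,0,0,0],[0,-1.5,32,0,0,0],[0,-1.5,44,0,0,0],[0,-1.5,56,0,0,0],[0,-1.5,68,0,0,0],[0,-1.5,80,0,0,0],[0,-1.5,90,0,0,0],[0,-1.5,98,0,0,0],[0,-1.5,104,0,0,0],[0,-1.5,106,0,0,0],[0,-1.5,106,0,0,0]]
  ]
}}

```text
time: 2.45
tool_pos: [0.4531, 0.2506, 0.0568]
tool_rot: [-0.0, -0.011, 1.0, -0.0]
contact_force: [-1.1, -0.1, 0.1]
gripper_width: 1.004
grasp_force: 0.0
```

Request:
{"name": "play_rows", "arguments": {
  "steps": [
    [[0,0,0,0,0,0],[0,0,0,0,0,0],[0,0,0,0,0,0],[0,0,0,0,0,0],[0,0,0,0,0,0],[0,0,0,0,0,0],[0,0,0,0,0,0],[0,0,0,0,0,0],[0,0,0,0,0,0],[0,0,0,0,0,0],[0,0,0,0,0,0],[0,0,0,0,0,0]]
  ],
  "claw": -1
}}

```text
time: 3.45
tool_pos: [0.4535, 0.2508, 0.0577]
tool_rot: [0.0, -0.011, 1.0, 0.0]
contact_force: [-1.3, -0.1, 3.8]
gripper_width: 0.199
grasp_force: 59.9
```

Request:
{"name": "play_rows", "arguments": {
  "steps": [
    [[0,0,-3,0,0,0],[0,0,-10,0,0,0],[0,0,-18,0,0,0],[0,0,-28,0,0,0],[0,0,-40,0,0,0],[0,0,-52,0,0,0],[0,0,-64,0,0,0],[0,0,-76,0,0,0],[0,0,-86,0,0,0],[0,0,-93,0,0,0],[0,0,-97,0,0,0],[0,0,-98,0,0,0]]
  ]
}}

```text
time: 4.45
tool_pos: [0.4537, 0.2509, 0.1563]
tool_rot: [0.001, -0.011, 1.0, 0.0]
contact_force: [0.3, 0.8, -2.7]
gripper_width: 0.201
grasp_force: 59.3
```

```bash
python3 - <<'E'
from h import *
rel([.4524,-.0168,.150],12.75)
E
```

```text
t 4.45 pos [0.4537 0.2509 0.1563] F [ 0.3   0.76 -2.74] w 0.201 g 59.3
shift [   7.3 -267.6    6.2] turn [7.000e-02 5.000e-02 7.854e+01]
```

Request:
{"name": "play_rows", "arguments": {
  "steps": [
    [[0,-8,0,0,0,3],[1,-28,0,0,0,9],[2,-52,0,0,0,16],[2,-77,0,0,0,23],[3,-102,0,0,0,30],[4,-127,0,0,0,37],[4,-152,0,0,0,44],[5,-177,0,0,0,51],[6,-202,0,0,0,58],[6,-227,0,0,0,65],[7,-248,0,0,0,71],[7,-260,0,0,0,76]]
  ]
}}

```text
time: 5.45
tool_pos: [0.4514, -0.0113, 0.1545]
tool_rot: [-0.0, 0.609, 0.793, -0.001]
contact_force: [0.1, 0.5, -2.7]
gripper_width: 0.199
grasp_force: 59.3
```

Request:
{"name": "play_rows", "arguments": {
  "steps": [
    [[0,0,0,0,0,0],[0,0,0,0,0,0],[0,0,0,0,0,0],[0,0,0,0,0,0]]
  ]
}}

```text
time: 5.78
tool_pos: [0.4519, -0.0086, 0.155]
tool_rot: [-0.0, 0.606, 0.795, -0.0]
contact_force: [0.1, -0.7, -2.6]
gripper_width: 0.201
grasp_force: 59.3
```

```bash
python3 - <<'E'
from h import *
rel([.4524,-.0168,.140],12.75)
for n in("scene","top"):
    p,d=vision.grab_frame(n); cv2.imwrite(f"pics/{n}1.png",p); np.save(f"{n}1.npy",d)
p=cv2.imread("pics/scene1.png");q=cv2.imread("pics/top1.png")
cv2.imwrite("pics/b.png",np.hstack([cv2.resize(p[220:390,330:490],(400,425)),cv2.resize(q[170:340,350:510],(400,425))]))
E
```

```text
t 5.78 pos [ 0.4519 -0.0086  0.155 ] F [ 0.15 -0.68 -2.64] w 0.201 g 59.3
shift [-8.  -1.7 15. ] turn [-0.03 -0.03  2.65]
```

View pics/b.png

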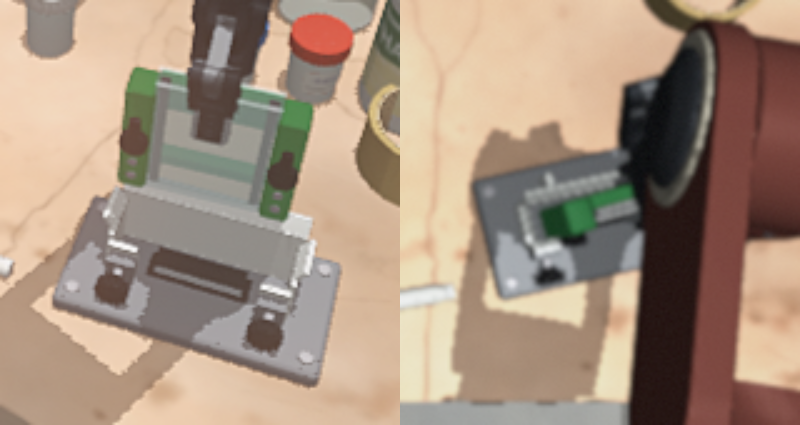

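The left half shows the frame held upright and centred above the stand, with its knobs toward the thumbscrews. The finger sits midway between the uprights. I'll now check the frame against the pocket in the same view.

```bash
python3 - <<'E'
from h import *
s=manip.state(); M=rot(s["tool_rot"]); t=s["tool_pos"]
y=M[:,1]; fx=y; fy=np.cross([0,0,1],fx); F=np.c_[fx,fy,[0,0,1]]
p=cv2.imread("pics/scene1.png"); d=np.load("scene1.npy"); C=cloud("scene",d); h=cv2.cvtColor(p,cv2.COLOR_BGR2HSV)
g=(h[...,0]>45)&(h[...,0]<80)&(h[...,1]>110)&(d>0)
g[:, :360]=0; g[:,470:]=0; g[:235]=0; g[320:]=0
L=(C[g]-t)@F*1000; L=L[(abs(L[:,0])<40)&(abs(L[:,1])<70)]
print("green in tool/frame axes n",len(L)); 
for nm,k in(("+y",L[:,1]>30),("-y",L[:,1]<-30)):
    q=L[k]; print(nm,len(q),"x",np.percentile(q[:,0],[5,25,50,75,95]).round(1),"y",np.percentile(q[:,1],[1,5,50,95,99]).round(1),"z",np.percentile(q[:,2],[1,50,99]).round(1))
q=L[abs(L[:,1])>30]
# stand from both start pictures in stand axes about guess
a=np.radians(12.75); S=np.array([[np.cos(a),-np.sin(a),0],[np.sin(a),np.cos(a),0],[0,0,1]]); o=np.array([.4500,-.0168,0])
for n in("scene","top"):
    D=(cloud(n,np.load(n+"0.npy")).reshape(-1,3)-o)@S*1000
    def sh(nm,m,ax):
        q=D[m]; print(n,nm,len(q),np.percentile(q[:,ax],[2,25,50,75,98]).round(1))
    X,Y,Z=D.T
    sh("back face x",(abs(Y)<50)&(Z>40)&(Z<66)&(abs(X-14)<12),0)
    sh("back rim x",(abs(Y)<50)&(Z>69)&(Z<80)&(abs(X-14)<15),0)
    sh("back rim y",(Z>69)&(Z<80)&(abs(X-14)<15)&(abs(Y)<90),1)
    for sg in(1,-1):
        sh(f"end {sg} rim y",(Z>58)&(Z<67)&(abs(X)<9)&(abs(Y*sg-60)<12),1)
        sh(f"post {sg} rim x",(Z>45)&(Z<52)&(abs(X+16)<10)&(Y*sg>30)&(Y*sg<56),0)
    sh("base x",(Z>10)&(Z<17)&(abs(X)<70)&(abs(Y)<110),0); sh("base y",(Z>10)&(Z<17)&(abs(X)<70)&(abs(Y)<110),1)
E
```

```text
green in tool/frame axes n 20
+y 3 x [4.9 4.9 4.9 6.1 7. ] y [43.2 43.7 49.4 50.4 50.5] z [23.4 25.1 25.2]
-y 17 x [-10.6  -5.1   1.2   4.8   6.6] y [-51.4 -51.3 -46.3 -37.4 -37.2] z [22.9 24.7 26.5]
scene back face x 710 [15.1 16.3 17.  17.9 20.2]
scene back rim x 193 [19.3 21.5 22.3 23.6 26.1]
scene back rim y 234 [-58.5 -33.1  -1.6  27.2  56.6]
scene end 1 rim y 30 [60.2 61.5 62.9 64.5 65.7]
scene post 1 rim x 21 [-21.  -19.9 -18.8 -18.1 -16.3]
scene end -1 rim y 35 [-66.4 -65.  -63.4 -62.2 -60.7]
scene post -1 rim x 23 [-20.3 -19.6 -18.6 -17.8 -16.5]
scene base x 2968 [-49.  -37.3 -19.2   1.   36.1]
scene base y 2968 [-85.6 -61.   -7.7  36.8  83.9]
top back face x 70 [16.5 16.8 17.1 17.9 19.1]
top back rim x 240 [19.2 21.8 23.8 25.7 27.6]
top back rim y 282 [-59.6 -31.4  -3.6  25.2  55.8]
top end 1 rim y 32 [58.7 60.8 62.8 63.9 64.9]
top post 1 rim x 26 [-19.6 -18.4 -17.2 -15.9 -13.8]
top end -1 rim y 41 [-67.6 -65.5 -64.4 -63.  -61.7]
top post -1 rim x 24 [-19.4 -18.3 -17.  -15.4 -13.8]
top base x 2908 [-47.7 -29.4  -8.2  26.   46.9]
top base y 2908 [-86.5 -35.6   6.3  55.2  84.7]
```

```bash
python3 - <<'E'
from h import *
s=manip.state(); M=rot(s["tool_rot"]); t=s["tool_pos"]
fx=M[:,1]; fy=np.cross([0,0,1],fx); F=np.c_[fx,fy,[0,0,1]]
p=cv2.imread("pics/scene1.png"); d=np.load("scene1.npy"); C=cloud("scene",d)
b,g_,r=[p[...,i].astype(int) for i in range(3)]
g=(g_-r>25)&(g_-b>25)&(d>0); g[:, :360]=0; g[:,470:]=0; g[:235]=0; g[325:]=0
L=(C[g]-t)@F*1000; L=L[(abs(L[:,0])<40)&(abs(L[:,1])<70)&(L[:,2]>-55)]
print(len(L))
for nm,k in(("+y",L[:,1]>30),("-y",L[:,1]<-30)):
    q=L[k]; f=q[q[:,2]<15]; print(nm,len(q),"front x",np.percentile(f[:,0],[5,50,95]).round(1),"y",np.percentile(f[:,1],[1,3,50,97,99]).round(1),"z",np.percentile(q[:,2],[1,99]).round(1))
rel([.4515+.002*.975,-.0168+.002*.22,.135],12.75)
E
```

```text
453Traceback (most recent call last):
  File "<stdin>", line 10, in <module>
    return _quantile_unchecked(
        a, q, axis, out, overwrite_input, method, keepdims, weights)
    return _ureduce(a,
                    func=_quantile_ureduce_func,
    ...<5 lines>...
                    overwrite_input=overwrite_input,
                    method=method)
    r = func(a, **kwargs)
    result = _quantile(arr,
                       quantiles=q,
    ...<2 lines>...
                       out=out,
                       weights=wgt)
    slices_having_nans = np.isnan(arr[-1, ...])
                                  ~~~^^^^^^^^^
IndexError: index -1 is out of bounds for axis 0 with size 0
```

```bash
python3 - <<'E'
from h import *
s=manip.state(); M=rot(s["tool_rot"]); t=s["tool_pos"]
fx=M[:,1]; fy=np.cross([0,0,1],fx); F=np.c_[fx,fy,[0,0,1]]
p=cv2.imread("pics/scene1.png"); d=np.load("scene1.npy"); C=cloud("scene",d)
b,g_,r=[p[...,i].astype(int) for i in range(3)]
g=((g_-r>25)&(g_-b>25)).astype(np.uint8); g[:, :360]=0; g[:,470:]=0; g[:235]=0; g[325:]=0
N,lab,st,ce=cv2.connectedComponentsWithStats(g)
for i in range(1,N):
    if st[i,4]<40: continue
    L=(C[lab==i]-t)@F*1000; print(st[i],"x",np.percentile(L[:,0],[5,50,95]).round(1),"y",np.percentile(L[:,1],[2,50,98]).round(1),"z",np.percentile(L[:,2],[2,50,98]).round(1))
rel([.4515+.002*.975,-.0168+.002*.22,.135],12.75)
E
```

```text
[381 247  13  11 106] x [-12.6  -4.6   4.9] y [37.  44.2 51.7] z [22.7 24.8 26.5]
[427 255  28  33 261] x [-14.4  -8.    3.8] y [-51.4 -42.2 -14.4] z [-5.6 24.3 37. ]
[434 294  13  14  73] x [-14.5 -12.9 -11.6] y [-51.1 -42.8 -32.4] z [-54.4 -41.8 262.5]
t 5.88 pos [ 0.4521 -0.0087  0.1552] F [-0.08  0.36 -1.96] w 0.198 g 59.3
shift [-7.8 -0.7 20.2] turn [-0.02 -0.01  2.64]
```

Request:
{"name": "play_rows", "arguments": {
  "steps": [
    [[-3,0,2,0,0,1],[-6,-1,6,0,0,2],[-7.8,-1,10,0,0,2.6],[-7.8,-1,14,0,0,2.6],[-7.8,-1,16,0,0,2.6],[-7.8,-1,16,0,0,2.6],[-7.8,-1,16,0,0,2.6],[-7.8,-1,16,0,0,2.6]]
  ]
}}

```text
time: 6.55
tool_pos: [0.4533, -0.0172, 0.1394]
tool_rot: [0.0, 0.625, 0.781, 0.0]
contact_force: [0.2, -0.1, -2.9]
gripper_width: 0.2
grasp_force: 59.3
```

```bash
python3 - <<'E'
from h import *
rel([.4515+.002*.975,-.0168+.002*.22,.100],12.75)
p,d=vision.grab_frame("scene")
cv2.imwrite("pics/c.png",cv2.resize(p[220:390,340:490],None,fx=3.5,fy=3.5,interpolation=2))
E
```

```text
t 6.55 pos [ 0.4533 -0.0172  0.1394] F [ 0.16 -0.12 -2.92] w 0.2 g 59.3
shift [ 0.8  0.3 39.4] turn [ 0.01  0.   -0.06]
```

View pics/c.png

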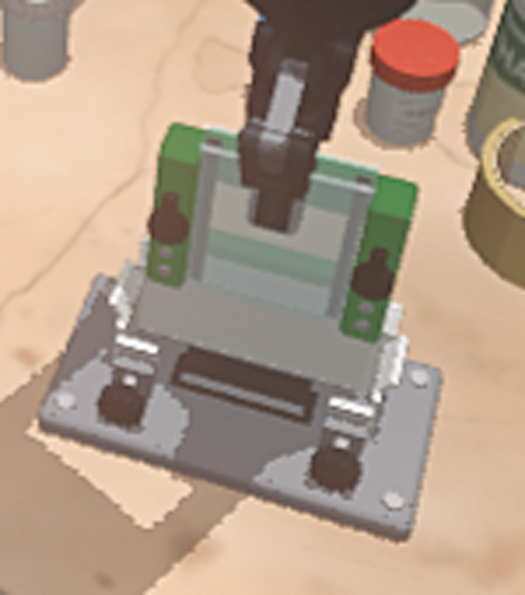

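The frame hangs between the two end guides, with its uprights at (180,205) and (385,260), and is parallel to the back wall. I'll descend slowly in stages and watch the force.

Request:
{"name": "play_rows", "arguments": {
  "steps": [
    [[0.5,0,1,0,0,0],[0.5,0,3,0,0,0],[0.5,0,5,0,0,0],[0.5,0,7,0,0,0],[0.5,0,9,0,0,0],[0.5,0,11,0,0,0],[0.5,0,13,0,0,0],[0.5,0,15,0,0,0],[0.5,0,17,0,0,0],[0.5,0,19,0,0,0],[0.5,0,20,0,0,0],[0.5,0,20,0,0,0]]
  ]
}}

```text
time: 7.6
tool_pos: [0.4529, -0.0166, 0.119]
tool_rot: [-0.0, 0.625, 0.781, -0.0]
contact_force: [-0.3, -0.7, -3.2]
gripper_width: 0.2
grasp_force: 59.3
```

Request:
{"name": "play_rows", "arguments": {
  "steps": [
    [[0,0,2,0,0,0],[0,0,4,0,0,0],[0,0,6,0,0,0],[0,0,8,0,0,0],[0,0,10,0,0,0],[0,0,12,0,0,0],[0,0,14,0,0,0],[0,0,16,0,0,0],[0,0,18,0,0,0],[0,0,19,0,0,0],[0,0,20,0,0,0],[0,0,20,0,0,0]]
  ]
}}

```text
time: 8.6
tool_pos: [0.453, -0.0167, 0.0991]
tool_rot: [-0.0, 0.625, 0.781, -0.0]
contact_force: [0.6, 0.5, -2.1]
gripper_width: 0.199
grasp_force: 59.3
```

Request:
{"name": "play_rows", "arguments": {
  "steps": [
    [[0,0,2,0,0,0],[0,0,4,0,0,0],[0,0,6,0,0,0],[0,0,8,0,0,0],[0,0,10,0,0,0],[0,0,11,0,0,0],[0,0,12,0,0,0],[0,0,12,0,0,0],[0,0,12,0,0,0],[0,0,12,0,0,0]]
  ]
}}

```text
time: 9.43
tool_pos: [0.4532, -0.0167, 0.0874]
tool_rot: [0.0, 0.625, 0.781, 0.0]
contact_force: [0.0, -0.7, -2.7]
gripper_width: 0.201
grasp_force: 59.3
```

Request:
{"name": "play_rows", "arguments": {
  "steps": [
    [[0,0,0.5,0,0,0],[0,0,1,0,0,0],[0,0,1.5,0,0,0],[0,0,2,0,0,0],[0,0,2.5,0,0,0],[0,0,3,0,0,0],[0,0,3.5,0,0,0],[0,0,4,0,0,0],[0,0,4.5,0,0,0],[0,0,4.5,0,0,0],[0,0,4.5,0,0,0],[0,0,4.5,0,0,0]]
  ]
}}

```text
time: 10.43
tool_pos: [0.4533, -0.0167, 0.0831]
tool_rot: [0.0, 0.625, 0.781, 0.0]
contact_force: [-2.1, 0.8, 1.7]
gripper_width: 0.198
grasp_force: 59.8
```

Request:
{"name": "play_rows", "arguments": {
  "steps": [
    [[0,0,0.5,0,0,0],[0,0,1,0,0,0],[0,0,1.5,0,0,0],[0,0,2,0,0,0],[0,0,2.5,0,0,0],[0,0,3,0,0,0],[0,0,3,0,0,0],[0,0,3,0,0,0],[0,0,3,0,0,0]]
  ]
}}

```text
time: 11.18
tool_pos: [0.4533, -0.0167, 0.0803]
tool_rot: [0.0, 0.625, 0.781, 0.0]
contact_force: [-2.6, 0.3, 6.2]
gripper_width: 0.199
grasp_force: 60.2
```

Request:
{"name": "play_rows", "arguments": {
  "steps": [
    [[0,-0.3,0.5,0,0,0],[0,-0.6,1,0,0,0],[0,-1,1.5,0,0,0],[0,-1,2,0,0,0],[0,-1,2,0,0,0],[0,-1,2,0,0,0],[0,-1,2,0,0,0]]
  ]
}}

```text
time: 11.77
tool_pos: [0.4532, -0.0168, 0.0791]
tool_rot: [0.001, 0.625, 0.781, 0.001]
contact_force: [-2.7, 1.4, 8.9]
gripper_width: 0.2
grasp_force: 60.5
```

```bash
python3 - <<'E'
from h import *
rel([.4534,-.0167,.079],12.75)
f=[]
for n in("scene","top","scene","top"):
    p,d=vision.grab_frame(n); cv2.imwrite(f"pics/{n}2.png",p); np.save(f"{n}2.npy",d); f.append(manip.state()["contact_force"].round(2))
print(f)
p=cv2.imread("pics/scene2.png")
cv2.imwrite("pics/d.png",cv2.resize(p[220:390,340:490],None,fx=3.5,fy=3.5,interpolation=2))
E
```

```text
t 11.77 pos [ 0.4532 -0.0168  0.0791] F [-2.69  1.41  8.92] w 0.2 g 60.5
shift [0.1 0.2 0.1] turn [ 0.12  0.01 -0.07]
[array([-2.73,  1.31,  8.72]), array([-1.76,  1.4 ,  8.29]), array([-2.05,  1.78,  8.03]), array([-2.6 ,  1.66,  8.13])]
```

View pics/d.png

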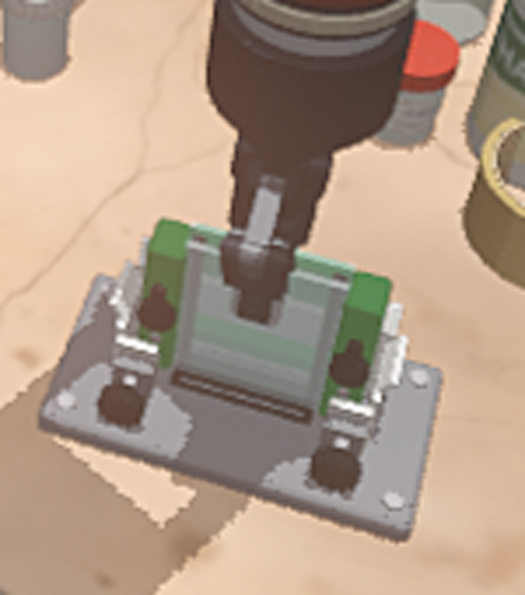

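The frame is seated in the pocket on the gasket, knobs toward the thumbscrews, with both uprights (165,290) and (360,335) inside the end guides. Gasket force is about 11 N. I'll hold.

Request:
{"name": "play_rows", "arguments": {
  "steps": [
    [[0,0,0.2,0,0,0],[0,0,0.4,0,0,0],[0,0,0.4,0,0,0],[0,0,0.4,0,0,0],[0,0,0.4,0,0,0],[0,0,0.4,0,0,0],[0,0,0.4,0,0,0],[0,0,0.4,0,0,0],[0,0,0.4,0,0,0],[0,0,0.4,0,0,0],[0,0,0.4,0,0,0],[0,0,0.4,0,0,0]]
  ]
}}

```text
time: 12.97
tool_pos: [0.4532, -0.0168, 0.0788]
tool_rot: [0.001, 0.625, 0.781, 0.001]
contact_force: [-2.5, 1.4, 9.3]
gripper_width: 0.203
grasp_force: 60.6
```

```bash
python3 - <<'E'
from h import *
s=manip.state(); t=s["tool_pos"]; a=np.radians(12.75); F=np.array([[np.cos(a),-np.sin(a),0],[np.sin(a),np.cos(a),0],[0,0,1]])
p=cv2.imread("pics/scene2.png"); C=cloud("scene",np.load("scene2.npy"))
b,g_,r=[p[...,i].astype(int) for i in range(3)]
g=((g_-r>25)&(g_-b>25)).astype(np.uint8); g[:,:340]=0; g[:,470:]=0; g[:235]=0; g[360:]=0
L=(C[g>0]-[.4515,-.0168,0])@F*1000
for k in(L[:,1]>33,L[:,1]<-33):
    q=L[k&(abs(L[:,1])<60)&(L[:,2]>0)&(L[:,2]<120)]; T=q[q[:,2]>98]; print(len(q),"topz",np.median(T[:,2]).round(1),"top x",np.percentile(T[:,0],[3,97]).round(1),"y",np.percentile(q[:,1],[2,98]).round(1)," front x hi/lo",[np.median(q[(q[:,2]>l)&(q[:,2]<h)&(q[:,0]<0),0]).round(1) for l,h in((80,100),(55,78))])
print(s["contact_force"].round(2))
E
```

```text
94 topz 104.2 top x [-10.6   7.1] y [36.8 51. ]  front x hi/lo [np.float64(nan), np.float64(nan)]
151 topz 104.1 top x [-11.8   6.8] y [-52.  -36.3]  front x hi/lo [np.float64(-11.6), np.float64(-11.4)]
[-2.53  1.38  9.29]
  return _methods._mean(a, axis=axis, dtype=dtype,
  ret = ret.dtype.type(ret / rcount)
```

The frame is level (tops at 104.2 and 104.1 mm), centred, and pressed with about 12 N. I'll keep holding.

Request:
{"name": "play_rows", "arguments": {
  "steps": [
    [[0,0,0,0,0,0],[0,0,0,0,0,0],[0,0,0,0,0,0],[0,0,0,0,0,0],[0,0,0,0,0,0],[0,0,0,0,0,0],[0,0,0,0,0,0],[0,0,0,0,0,0],[0,0,0,0,0,0],[0,0,0,0,0,0],[0,0,0,0,0,0],[0,0,0,0,0,0]]
  ]
}}

```text
time: 13.97
tool_pos: [0.4532, -0.0168, 0.0788]
tool_rot: [0.001, 0.625, 0.781, 0.001]
contact_force: [-2.1, 0.9, 8.5]
gripper_width: 0.192
grasp_force: 60.6
```

Request:
{"name": "play_rows", "arguments": {
  "steps": [
    [[0,0,0,0,0,0],[0,0,0,0,0,0],[0,0,0,0,0,0],[0,0,0,0,0,0],[0,0,0,0,0,0],[0,0,0,0,0,0],[0,0,0,0,0,0],[0,0,0,0,0,0],[0,0,0,0,0,0],[0,0,0,0,0,0],[0,0,0,0,0,0],[0,0,0,0,0,0]]
  ]
}}

```text
time: 14.97
tool_pos: [0.4532, -0.0168, 0.0788]
tool_rot: [0.001, 0.625, 0.781, 0.001]
contact_force: [-2.2, 1.6, 8.3]
gripper_width: 0.206
grasp_force: 60.6
```

Request:
{"name": "play_rows", "arguments": {
  "steps": [
    [[0,0,0,0,0,0],[0,0,0,0,0,0],[0,0,0,0,0,0],[0,0,0,0,0,0],[0,0,0,0,0,0],[0,0,0,0,0,0],[0,0,0,0,0,0],[0,0,0,0,0,0],[0,0,0,0,0,0],[0,0,0,0,0,0],[0,0,0,0,0,0],[0,0,0,0,0,0]]
  ]
}}

```text
time: 15.97
tool_pos: [0.4532, -0.0168, 0.0788]
tool_rot: [0.001, 0.625, 0.781, 0.001]
contact_force: [-1.6, 0.9, 8.6]
gripper_width: 0.204
grasp_force: 60.6
```

Request:
{"name": "play_rows", "arguments": {
  "steps": [
    [[0,0,0,0,0,0],[0,0,0,0,0,0],[0,0,0,0,0,0],[0,0,0,0,0,0],[0,0,0,0,0,0],[0,0,0,0,0,0]]
  ]
}}

```text
time: 16.47
tool_pos: [0.4532, -0.0168, 0.0788]
tool_rot: [0.001, 0.625, 0.781, 0.001]
contact_force: [-3.0, 2.0, 9.0]
gripper_width: 0.205
grasp_force: 60.6
```

```bash
python3 -c "
from plant import order
print(order.job_done())"
```

```text
the job is handed in; nothing more can be done
None
```

I handed the job in at about 16.5 s: the frame is upright in the pocket, knobs to the thumbscrew side, held and pressed for over 3 s with an estimated 11–12 N (gasket sunk about 5 mm); the judge's verdict was not shown.

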